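Hang the puppet-stage gate on its pintles and lock it

ROBOT

A 7-joint arm with a two-finger parallel gripper is mounted at the origin on the work surface. World frame = base frame: x ahead of the robot, y to its left, z up, the work surface at z = 0. Lengths are in m, angles in rad, forces in N, time in s.
With the tool pointing down it reaches from about 0.425 to 0.8 m from the base axis. Payload 8.3 kg.
Tool frame: the origin (TCP) lies midway between the tips of the shut fingers; the grasp point (between the pads) lies arm.grasp_offset behind it (arm.grasp_offset is the distance from the TCP to the grasp point, in m); x points along the fingers, y is the direction in which the jaws open and shut, and the axes are right-handed (so a half turn about x gives the same grasp; the last joint's range is limited). The gripper opens to 85 mm and grips with 20 to 120 N. Pads are 22 mm wide; open, the fingers measure 114 mm over their backs; the gripper's body (76 mm by 85 mm) begins 54 mm behind the grasp point. The pads swing forward as they close: fully open they stand 13 mm farther back than shut.
Start: joints at [-1.316, 0.383, 0.016, 1.37, -0.006, 1.388, -0.046], TCP at [0.195, 0.594, 0.202] pointing down, gripper open.
Joint ranges: [-2.95, 2.95], [-0.25, 2.06], [-1.52, 1.56], [0.18, 2.33], [-1.44, 4.58], [0.02, 2.06], [-3.01, 3.01]. Speed limits (rad/s): [2.39, 2.39, 3.01, 3.01, 3.14, 3.14, 3.14].

INTERFACE

Orientations are given as a unit quaternion [w, x, y, z].
In Python, from cell import state, optics, arm gives the robot as it stands.
- The arm moves only by the tool jog_arm, never from a script. Its argument "deltas" is a list that holds one entry, the list of rows, each a list of 4 numbers: the shift along the tool's x, y, z in m, then the turn about the tool's x in rad. In form: [[[x, y, z, twist], ...]]. A call has 1 to 12 rows; each row is the pose to reach, as a shift and turn from the pose commanded when the call began, along the tool's axes at that moment; what a row does not reach only later rows make up. A row lasts 1/8 s, in which the tool goes at most 62.5 mm and 10.7 degrees, less where a joint would pass 70% of its speed; a pose out of reach is approached as far as the arm can. A call with a gripper value outside its range is refused whole. "grip" is the opening, from 0 (shut) to 1 (fully open), set as the call begins (left out, the last holds). The fingers move at their own pace and stop on an object; the grip force is fixed at half the most. Time passes only in rows, so rows that repeat a pose let the fingers close. It gives the time, the measured TCP pose, the force and the opening at its end, in the units of the state.
- state(): the state, without advancing time (a new reading comes with each control period).
- optics.snapshot(name): name is "side" or "top" or "wrist"; returns the picture (384x512x3 uint8, red, green, blue); there is no depth.
- optics.camera_info(name): a dict with "fx", "fy", "cx", "cy" (pixels), "view" (4x4, takes a point from world to camera coordinates). Camera axes: x right, y down, z forward; pixel columns grow to the right and rows downward; lengths in m; the calibration is good to about 2 mm. A picture is of the moment at which its call begins: read the wrist's pose just before it. camera_info takes no time and is no camera call; for the wrist camera it gives the pose at the moment of the call.
- arm.job_done(): hands the job in, once; it reports no verdict.
The state is a dict: "clock": time; "joint_positions": joint angles; "qvel": joint speeds; "joint_efforts": joint torques, N m; "ee_pos": TCP position; "ee_rot": TCP orientation; "force": force on the tool from outside, world axes, zero at the start; "torque": the same for the moment, N m; "width": opening from 0.0 (shut) to 1.0 (fully open).
Only numpy, scipy, OpenCV 4.12 (cv2) and the standard library are available. Lean on these libraries where they do the work, as an engineer would, in place of code of your own. Each camera call takes 0.05 s, during which the arm holds its last target. There are 200 camera calls.

TASK

Take the little wooden gate out of the drying stand and hang it on the gateway's post, lowering both knuckles over the two pins until they are fully home, with the gate standing shut, in line with the gateway. Then swing the keeper lever over the gate until its tail stands at the notch, so that the gate cannot lift off. Do not let the gate tip over, and leave the other things on the bench where they are.

Things in the scene. Friction and masses are not known exactly. Their poses are not given: they have to be found in the camera images.
- gate_mid (a point): Upright wooden picket gate for a puppet stage, standing in the slotted stand; point: centre of its panel. Axes: z up, y along it away from the hinge edge, x through it. Panel 160 mm long (y), 140 mm high, about 0.3 kg (varies). Top rail 16 mm thick, z +44 to +70, clear to grip from above. Steel straps 19 mm thick over both faces, y -81 to +9, at the knuckles' heights.
- gate_knuckles (a point): Point on the gate's hinge axis (gate x 0, y -92), level with the panel's centre; axes as the gate. Two dark steel knuckles, square blocks 24 x 24 mm, 18 mm high, are centred on this upright axis at the hinge edge: undersides 50 mm below and 14 mm above this point, each with a 13 mm round through-hole along z.
- stand: Low fixed drying stand, plywood 100 x 210 x 15 mm, with two battens 22 mm high forming a slot 19 mm wide along its y axis, in which the gate stands on the board, 15 mm above the table. Origin: centre of the underside.
- gateway: Set piece for the gate, fixed: plywood base 110 x 330 x 12 mm; origin: centre of its underside, y along it, z up. Wooden hinge post 40 x 40 mm, 165 mm high, at y -139. Shut, the gate lies along this y axis, hinge edge to the post; fully home its centre is at z 90, x 0. A stop post 24 x 28 mm, 102 mm high, at y 145 stands behind the gate (front face at x +17).
- pin_nominal (a point): Fixed point of the gateway (x 0, y -92, z 40), its axes: nominal place of the lower pin's foot. Two upright steel pins, 10 mm thick, 24 mm long, top 3 mm tapered, on one axis; feet at z 40 and 104 on bosses 22 mm wide, 10 mm high, on level stems from the post. The screwed stems set both pins alike up to 10 mm off this point along y, either way; not reported: find by touch or sight.
- keeper (a joint): Angle (rad) of the level steel keeper lever on an upright pivot atop the hinge post (gateway x 0, y -139). It points along gateway (-cos q, +sin q): 0 is -x, 1.57 is +y, over the gate. Range 0 to 2.1; starts parked at 0 to 0.35, clear of the gate's way. Dry friction, about 1.5 N at the knob: stays where left, nothing clicks or stops it at the notch. 18 mm wide, gateway z 172 to 180.
- keeper_knob (a point): Centre of the black upright round knob on the keeper's long end: 18 mm in diameter, 45 mm high (gateway z 180 to 225), 80 mm from the pivot. The lever can be turned by it from above.
- notch (a point): The notch: the one gap, about 9 mm wide, in the dark raised rim round the keeper's pivot on the post's top, on the side away from the gate, 50 mm from the pivot. The keeper's short tail, opposite its knob, stands over it at a keeper angle of 1.57.
- leg_plain: Bystander: carved unpainted wooden puppet leg, about 185 mm long, 36 mm thick, lying near the middle front; origin at the underside. Not to be disturbed.
- leg_gold: Bystander: carved gold-painted puppet leg, about 185 mm long, 36 mm thick, lying at the left front; origin at the underside. Not to be disturbed.
- paint_jar: Bystander: paint jar, 60 mm across, 70 mm high, standing behind; origin at the underside. Not to be disturbed.
- glue: Bystander: glue bottle, 56 mm across, 120 mm high, standing at the back left; origin at the underside. Not to be disturbed.
- cup: Bystander: clear cup, 70 mm across, 60 mm high, standing at the back right; origin at the underside. Not to be disturbed.
- sanding_block: Bystander: cork sanding block 100 x 60 x 30 mm, lying in front; origin at the underside. Not to be disturbed.
- brush: Bystander: paint brush 190 mm long, lying at the right front; origin at the underside. Not to be disturbed.
Mind the look-alikes: they are no part of the job. There is more than one size of the part that bears gate_mid; the job needs the middle-sized.

How it is judged:
On the way, in this order (a step that is already met when the one before it is completed fails the run):
1. the gate hangs fully home on both pins, shut (z of gate_mid in the frame of gateway between 0.086 and 0.0945 m and y of gate_mid in the frame of gateway between -0.016 and 0.016 m and x of gate_mid in the frame of gateway between -0.02 and 0.02 m and angle between gate_mid's own z axis and vertical below 0.06 rad and angle between the y axis of gate_mid and the y axis of gateway, either way round below 0.17 rad), for 0.3 s.
2. the keeper lever stands at the notch over the hung gate (all of step 1 and value of joint keeper between 1.45 and 1.69 rad), for 0.2 s.
At the end, for the whole second after the job is handed in: The gate hangs on both pins fully home (its centre 86 to 94.5 mm above the gateway's underside, within 16 mm along and 20 mm across the gateway), upright within 0.06 rad and in line with the gateway within 0.17 rad, and the keeper lever stands between 1.45 and 1.69 rad, at its notch (all of step 2); the robot touches nothing.
It fails at once if the gate is tipped over (angle between gate_mid's own z axis and vertical above 0.7 rad).
It fails at once if a bystander is moved more than 30 mm (distance of any of leg_plain, leg_gold, paint_jar, glue, cup, sanding_block, brush from where it was at the start of the episode above 0.03 m).
It also fails if it takes over 66 s, if anything falls off the work surface, if the arm or the gripper's body presses on something with over 40 N, if the wrist force passes 120 N, or if a joint passes its speed limit or range.

## Working session

There is one attempt and no reset: what is moved stays moved. The work goes in short steps, Python scripts to look and compute and a tool call to move; the robot and the scene stay as the last step left them, time stands still between calls to the robot, and variables do not carry over. Pictures are saved under pics/ and viewed, about 8 in all and at most 12, crops included, and the job is handed in when it is done.

Besides the shell and the picture viewer there is one more tool, called as a command line: name --argument value ..., lists and objects as JSON in quotes. jog_arm: Moves the arm, as the interface text tells. Its arguments: {"type":"object","properties":{"deltas":{"type":"array","items":{"type":"array","items":{"type":"array","items":{"type":"number"}}}},"grip":{"type":"number"}},"required":["deltas"]}

```bash
mkdir -p pics; ls; python3 - <<'E'
from cell import state, optics, arm
import cv2
for n in("top","side"):
    cv2.imwrite(f"pics/{n}0.png",optics.snapshot(n)[:,:,::-1])
    i=optics.camera_info(n);print(n,i)
print(state(),arm.grasp_offset)
E
```

```text
pics
top {'fx': 373.79037728459883, 'fy': 373.79037728459883, 'cx': 258.21375143251385, 'cy': 193.50187607062819, 'view': array([[-0.06334224, -0.99798437,  0.00386651, -0.01227574],
       [-0.9764416 ,  0.06117321, -0.20692907,  0.48716594],
       [ 0.20627545, -0.01688277, -0.97834831,  1.06309204],
       [ 0.        ,  0.        ,  0.        ,  1.        ]])}
side {'fx': 413.6970568147802, 'fy': 413.6970568147802, 'cx': 261.54119560731834, 'cy': 188.26991869601738, 'view': array([[-0.85609933, -0.51678602, -0.0051132 ,  0.39012688],
       [-0.35847742,  0.6009165 , -0.71441816,  0.29058704],
       [ 0.37227393, -0.60977994, -0.69970033,  1.15933701],
       [ 0.        ,  0.        ,  0.        ,  1.        ]])}
{'clock': 0.1, 'joint_positions': array([-1.31592777,  0.38416118,  0.01639713,  1.37105624, -0.00628223,
        1.38820783, -0.04649969]), 'qvel': array([-4.04009489e-04, -2.35878201e-03,  1.03712245e-03, -3.57614714e-03,
        1.06191539e-03,  7.19368354e-05, -1.57023870e-03]), 'joint_efforts': array([ 3.52306430e-03, -6.29129362e+01,  8.47712271e-01, -3.72760963e+01,
        1.67670927e-02,  1.04028080e-02, -7.22386767e-05]), 'ee_pos': array([0.19510389, 0.59322817, 0.20097142]), 'ee_rot': array([ 0.69812126,  0.11123483,  0.69828411, -0.11248477]), 'force': array([ 0.38524979,  0.04499203, -0.35362094]), 'torque': array([ 0.01800507, -0.02062334, -0.04377433]), 'width': 0.9992579657859467} 0.0187
```

View pics/top0.png

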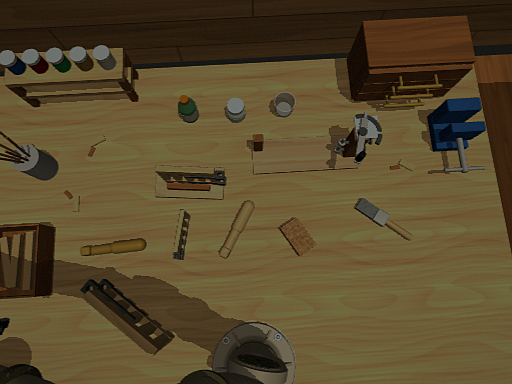

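View pics/side0.png

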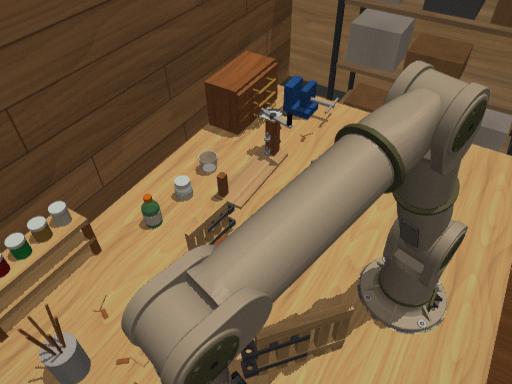

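```bash
python3 - <<'E'
import cv2,numpy as np
t=cv2.imread("pics/top0.png")
a=cv2.resize(t[155:205,150:235],None,fx=8,fy=8,interpolation=cv2.INTER_CUBIC)[:,:680]
b=cv2.resize(t[108:178,245:390],None,fx=5.5,fy=5.5,interpolation=cv2.INTER_CUBIC)
cv2.imwrite("pics/a.png",a);cv2.imwrite("pics/b.png",b)
E
cat > h.py <<'E'
import numpy as np
from cell import state,optics,arm
def px2w(n,u,v,z,info=None):
    i=info or optics.camera_info(n);V=i['view'];R=V[:3,:3];c=-R.T@V[:3,3]
    d=R.T@np.array([(u-i['cx'])/i['fx'],(v-i['cy'])/i['fy'],1]);return c+d*(z-c[2])/d[2]
def w2px(n,p,info=None):
    i=info or optics.camera_info(n);q=i['view'][:3,:3]@np.asarray(p)+i['view'][:3,3]
    return np.array([i['fx']*q[0]/q[2]+i['cx'],i['fy']*q[1]/q[2]+i['cy']])
E
```

```text
(no output)
```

View pics/a.png

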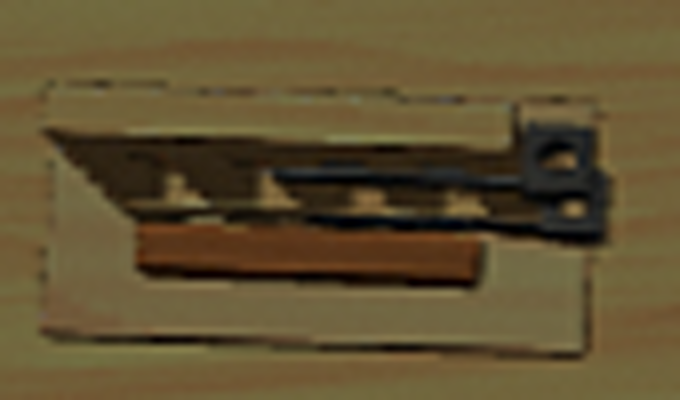

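View pics/b.png

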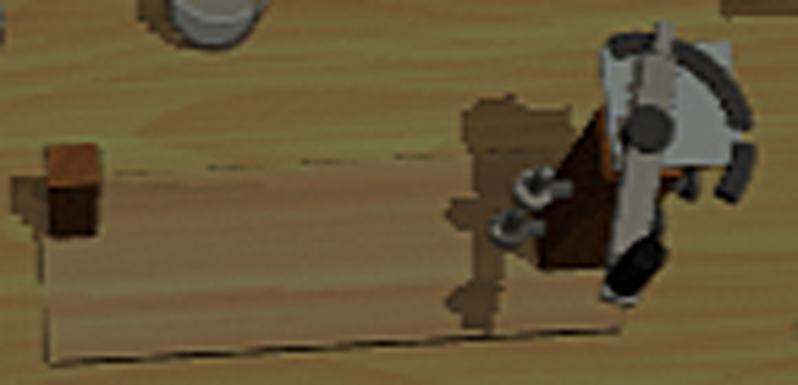

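```bash
python3 - <<'E'
from h import *
np.set_printoptions(precision=4,suppress=True)
A=lambda x,y,z:px2w("top",150+(x-3.5)/8,155+(y-3.5)/8,z)
B=lambda x,y,z:px2w("top",245+(x-2.2)/5.5,108+(y-2.2)/5.5,z)
print("stand")
for p in[(45,85),(600,100),(587,355),(45,335)]:print(A(*p,.015))
print("knu",A(560,155,.117),A(573,207,.053))
print("rail ends?",A(48,133,.155),)
print("base",B(48,363,.012),B(620,330,.012))
print("back edge",B(110,172,.012),B(460,153,.012))
print("stop top",B(50,146,.102),B(100,146,.102),B(47,186,.102),B(97,186,.102))
print("pins",B(540,180,.128),B(513,225,.064))
print("pivot",B(650,128,.180),"knob top",B(648,248,.225),"post",B(605,110,.165),B(540,268,.012))
E
```

```text
stand
[0.6034 0.2721 0.015 ]
[0.5839 0.0561 0.015 ]
[0.4828 0.0656 0.015 ]
[0.5036 0.2728 0.015 ]
knu [0.5348 0.0638 0.117 ] [0.5319 0.0653 0.053 ]
rail ends? [0.5431 0.2344 0.155 ]
base [ 0.558  -0.0324  0.012 ] [ 0.5571 -0.3591  0.012 ]
back edge [ 0.6699 -0.0752  0.012 ] [ 0.6689 -0.2788  0.012 ]
stop top [ 0.6535 -0.0401  0.102 ] [ 0.6518 -0.0667  0.102 ] [ 0.6311 -0.0371  0.102 ] [ 0.6295 -0.0637  0.102 ]
pins [ 0.6091 -0.2927  0.128 ] [ 0.6064 -0.292   0.064 ]
pivot [ 0.6146 -0.3364  0.18  ] knob top [ 0.5389 -0.3136  0.225 ] post [ 0.6312 -0.3197  0.165 ] [ 0.5966 -0.3176  0.012 ]
```

```bash
cat >> h.py <<'E'
from scipy.spatial.transform import Rotation as Ro
np.set_printoptions(precision=4,suppress=True)
def Rt():
    s=state();q=s['ee_rot'];return s,Ro.from_quat(np.r_[q[1:],q[0]]).as_matrix()
def plan(p,ydir=None):
    s,R=Rt();d=R.T@(np.array(p)-s['ee_pos']);tw=0
    if ydir is not None:
        a=R.T@np.array([*ydir,0.]);tw=np.arctan2(a[2],a[1]);tw=(tw+np.pi/2)%np.pi-np.pi/2
    print("delta",d,"twist",tw,"rows>=",max(np.linalg.norm(d)/.0625,abs(tw)/.187));return d,tw
E
python3 - <<'E'
from h import *
s,R=Rt();print(R,s['ee_pos'])
plan([.5425,.157,.2],[.9954,-.096]);plan([.5425,.157,.23],[.9954,-.096])
E
```

```text
[[-0.0005  0.3124  0.9499]
 [-0.0017  0.9499 -0.3124]
 [-1.     -0.0018  0.0001]] [0.1951 0.5932 0.201 ]
delta [ 0.0015 -0.3059  0.4663] twist 1.3492207859314984 rows>= 8.922493193888126
delta [-0.0285 -0.3059  0.4663] twist 1.3492207859314984 rows>= 8.934560075047154
```

jog_arm --deltas '[[[-0.028,-0.038,0.058,0.17],[-0.028,-0.076,0.116,0.34],[-0.028,-0.115,0.175,0.51],[-0.028,-0.153,0.233,0.68],[-0.028,-0.191,0.291,0.85],[-0.028,-0.23,0.35,1.02],[-0.028,-0.268,0.408,1.19],[-0.028,-0.306,0.466,1.349],[-0.028,-0.306,0.466,1.349],[-0.028,-0.306,0.466,1.349],[-0.028,-0.306,0.466,1.349]]]' --grip 1

```text
clock: 1.48
ee_pos: [0.542, 0.1575, 0.2293]
ee_rot: [-0.475, -0.523, -0.476, 0.524]
force: [0.0, -0.4, 0.1]
width: 0.997
```

```bash
python3 - <<'E'
from h import *
import cv2
plan([.5425,.157,.23],[.9954,-.096])
print(state()['joint_positions'],state()['ee_pos'])
i=optics.camera_info("wrist");print(repr(i))
w=optics.snapshot("wrist")[:,:,::-1]
w=cv2.convertScaleAbs(w,alpha=1.6,beta=10)
cv2.imwrite("pics/w1.png",cv2.resize(w,None,fx=1.5,fy=1.5,interpolation=cv2.INTER_CUBIC))
E
```

```text
delta [-0.0007  0.0005  0.0005] twist -0.0002192500671085451 rows>= 0.015731044471363965
[-0.7487  0.2553  0.5073  1.5138 -0.1249  1.406  -0.331 ] [0.542  0.1575 0.2293]
{'fx': 317.09344416319385, 'fy': 317.09344416319385, 'cx': 253.37361811173918, 'cy': 191.79832355128212, 'view': array([[ 0.9953, -0.0969, -0.0007, -0.5235],
       [-0.0916, -0.9426,  0.3213,  0.1481],
       [-0.0318, -0.3197, -0.947 ,  0.4744],
       [ 0.    ,  0.    ,  0.    ,  1.    ]])}
```

View pics/w1.png

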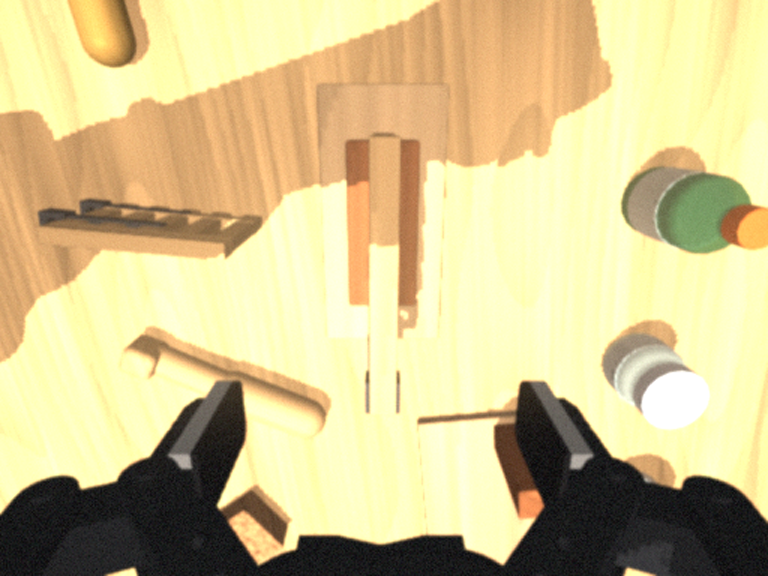

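```bash
python3 - <<'E'
from h import *
i=optics.camera_info("wrist")
V=i['view'];print("cam",-V[:3,:3].T@V[:3,3])
for u,v in[(370,137),(401,137),(366,412),(398,412)]:print(px2w("wrist",u/1.5,v/1.5,.155,i))
for p in[(.5333,.0645,.117),(.5425,.157,.15)]:print(1.5*w2px("wrist",p,i))
E
```

```text
cam [0.5492 0.2415 0.4014]
[0.5436 0.2371 0.155 ]
[0.5588 0.2357 0.155 ]
[0.5252 0.0808 0.155 ]
[0.5443 0.079  0.155 ]
[381.8504 400.0311]
[382.8876 287.0306]
```

jog_arm --deltas '[[[0.03,0.0008,0.0,0],[0.06,0.0008,0,0],[0.085,0.0008,0,0],[0.103,0.0008,0,0],[0.103,0.0008,0,0]]]' --grip 1

```text
clock: 2.15
ee_pos: [0.5418, 0.1582, 0.1257]
ee_rot: [-0.476, -0.522, -0.476, 0.524]
force: [0.2, -0.3, -0.5]
width: 1.005
```

jog_arm --deltas '[[[0,0,0,0],[0,0,0,0],[0,0,0,0],[0,0,0,0],[0,0,0,0],[0,0,0,0],[0,0,0,0],[0,0,0,0]]]' --grip 0

```text
clock: 3.15
ee_pos: [0.5431, 0.1573, 0.1268]
ee_rot: [-0.475, -0.523, -0.475, 0.523]
force: [-0.3, 0.2, 0.3]
width: -0.001
```

```bash
python3 - <<'E'
from h import *
import cv2
w=optics.snapshot("wrist")[:,:,::-1]
w=cv2.convertScaleAbs(w,alpha=1.3,beta=10)
s=optics.snapshot("side")[:,:,::-1]
cv2.imwrite("pics/w2.png",np.hstack([cv2.resize(w,(400,300)),cv2.resize(s,(400,300))]))
print(state())
E
```

```text
{'clock': 3.25, 'joint_positions': array([-0.7344,  0.3239,  0.4921,  1.6654, -0.1625,  1.1932, -0.2997]), 'qvel': array([-0.    , -0.0006, -0.0005,  0.002 , -0.0016, -0.0015, -0.0014]), 'joint_efforts': array([  0.0019, -51.3348,   6.1268, -34.7016,   0.0163,   0.0033,
        -0.    ]), 'ee_pos': array([0.5431, 0.1573, 0.1269]), 'ee_rot': array([-0.4754, -0.5234, -0.4755,  0.5234]), 'force': array([-0.0821,  0.0703,  0.3532]), 'torque': array([-0.0406, -0.0345,  0.0427]), 'width': -0.003708677598583515}
```

View pics/w2.png

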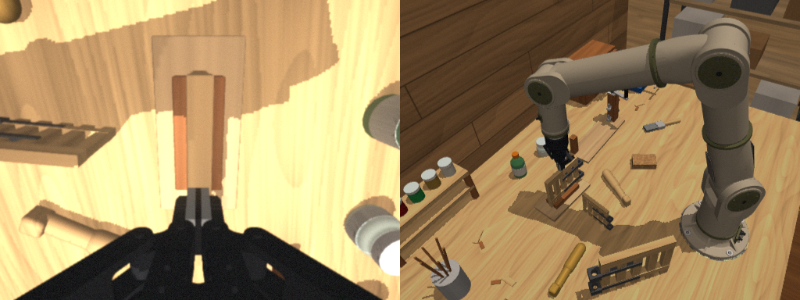

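```bash
python3 - <<'E'
from h import *
import cv2
i=optics.camera_info("wrist")
w=optics.snapshot("wrist")[:,:,::-1]
for p in[(.5431,.1573,.1269),(.5431,.1573,.1456),(.535,.157,.155),(.551,.157,.155),(.5506,.2365,.155),(.5348,.078,.155)]:print(p,w2px("wrist",p,i))
c=cv2.convertScaleAbs(w[60:384,150:370],alpha=1.6,beta=15)
s=optics.snapshot("side")[:,:,::-1]
i=optics.camera_info("side")
print(w2px("side",(.5431,.1573,.1269)))
t=s[150:310,150:270]
a=cv2.resize(c,None,fx=1.8,fy=1.8,interpolation=cv2.INTER_CUBIC);b=cv2.resize(t,None,fx=583/160,fy=583/160,interpolation=cv2.INTER_CUBIC)
h=583;cv2.imwrite("pics/w3.png",np.hstack([a[:h],b[:h,:400]]))
print(a.shape)
E
```

```text
(0.5431, 0.1573, 0.1269) [254.2472 231.5341]
(0.5431, 0.1573, 0.1456) [254.3504 246.7085]
(0.535, 0.157, 0.155) [238.8087 257.4369]
(0.551, 0.157, 0.155) [269.7835 254.7813]
(0.5506, 0.2365, 0.155) [254.184   93.5662]
(0.5348, 0.078, 0.155) [253.2526 373.9121]
[206.4336 223.3406]
(583, 396, 3)
```

View pics/w3.png

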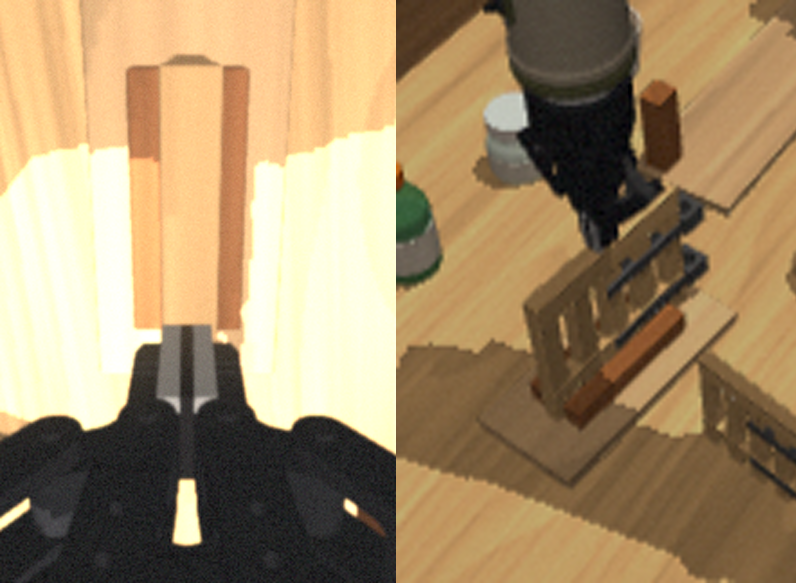

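jog_arm --deltas '[[[0,0,0,0],[0,0,0,0],[0,0,0,0],[0,0,0,0],[0,0,0,0]]]' --grip 0.6

```text
clock: 3.98
ee_pos: [0.5431, 0.1574, 0.1269]
ee_rot: [-0.475, -0.523, -0.475, 0.523]
force: [0.4, -0.5, -0.5]
width: 0.599
```

```bash
python3 - <<'E'
from h import *
import cv2
print(state()['ee_pos'],state()['force'])
w=optics.snapshot("wrist")[:,:,::-1]
c=cv2.convertScaleAbs(w[60:384,100:420],alpha=1.5,beta=15)
s=optics.snapshot("side")[:,:,::-1]
t=s[150:310,150:270]
a=cv2.resize(c,None,fx=1.25,fy=1.25,interpolation=cv2.INTER_CUBIC);b=cv2.resize(t,None,fx=405/160,fy=405/160,interpolation=cv2.INTER_CUBIC)
cv2.imwrite("pics/w4.png",np.hstack([a[:405],b[:405]]))
E
```

```text
[0.5431 0.1574 0.1269] [ 0.3941 -0.5048 -0.4975]
```

View pics/w4.png

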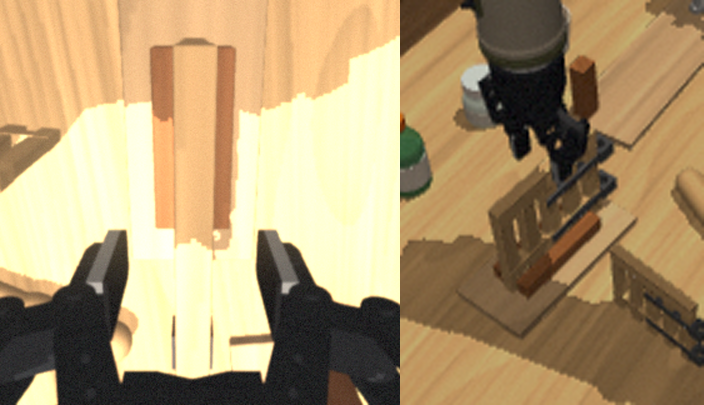

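```bash
python3 - <<'E'
from h import *
s,R=Rt()
i=optics.camera_info("wrist")
for z in(.127,.14,.15,.16,.17):
    c=np.array([.5431,.1574,z]);d=R[:,1]*.0255
    print(z,w2px("side",c+d),w2px("side",c-d),w2px("wrist",c+d+[0,.011,0],i),w2px("wrist",c-d+[0,.011,0],i))
print("rail top mid edges",w2px("side",[.535,.157,.155]),w2px("side",[.551,.157,.155]))
print("rail ends",w2px("side",[.543,.236,.155]),w2px("side",[.527,.078,.155]))
E
```

```text
0.127 [199.7871 219.3371] [213.1554 227.419 ] [295.9153 214.4778] [208.9379 214.5563]
0.14 [199.2871 216.3167] [212.7511 224.4051] [298.9416 223.7089] [205.7964 223.7935]
0.15 [198.8972 213.9614] [212.4357 222.0542] [301.5784 231.7519] [203.0591 231.8419]
0.16 [198.5027 211.5778] [212.1165 219.6745] [304.538  240.7798] [199.9866 240.876 ]
0.17 [198.1034 209.1654] [211.7934 217.2655] [307.8837 250.9854] [196.5134 251.0886]
rail top mid edges [207.849  217.8052] [203.2407 215.6086]
rail ends [187.8786 235.6461] [226.3145 201.3088]
```

jog_arm --deltas '[[[0.01,0,0,0],[0.02,0,0,0],[0.028,0,0,0],[0.028,0,0,0]]]'

```text
clock: 4.58
ee_pos: [0.5424, 0.1571, 0.0978]
ee_rot: [-0.475, -0.523, -0.476, 0.524]
force: [-0.7, 0.2, -0.2]
width: 0.6
```

jog_arm --deltas '[[[0,0,0,0],[0,0,0,0],[0,0,0,0],[0,0,0,0],[0,0,0,0],[0,0,0,0]]]' --grip 0

```text
clock: 5.32
ee_pos: [0.5436, 0.1575, 0.0994]
ee_rot: [0.476, 0.524, 0.475, -0.523]
force: [0.6, -0.3, 5.4]
width: 0.172
```

jog_arm --deltas '[[[-0.01,0,0,0],[-0.03,0,0,0],[-0.06,0,0,0],[-0.09,0,0,0],[-0.12,0,0,0],[-0.13,0,0,0],[-0.13,0,0,0]]]'

```text
clock: 6.2
ee_pos: [0.543, 0.1573, 0.2286]
ee_rot: [-0.475, -0.523, -0.475, 0.523]
force: [0.9, -0.4, -2.9]
width: 0.177
```

```bash
python3 - <<'E'
from h import *
import cv2
print(state()['ee_pos'],state()['force'],state()['torque'],state()['width'])
i=optics.camera_info("wrist")
np.save("wi.npy",i,allow_pickle=True)
w=optics.snapshot("wrist")[:,:,::-1]
s=optics.snapshot("side")[:,:,::-1];t=optics.snapshot("top")[:,:,::-1]
cv2.imwrite("pics/w5r.png",w);cv2.imwrite("pics/s5.png",s);cv2.imwrite("pics/t5.png",t)
a=cv2.resize(cv2.convertScaleAbs(w,alpha=1.4,beta=10),(533,400));b=cv2.resize(s[100:292,140:268],(267,400))
cv2.imwrite("pics/w5.png",np.hstack([a,b]))
plan([.6146,-.153,.2305],[1,-.003])
E
```

```text
[0.543  0.1573 0.2286] [ 0.8644 -0.3999 -2.9314] [0.0166 0.0349 0.0426] 0.17690978892382278
delta [-0.0031  0.1017  0.3018] twist -0.09289518793948459 rows>= 5.096559609658698
```

View pics/w5.png

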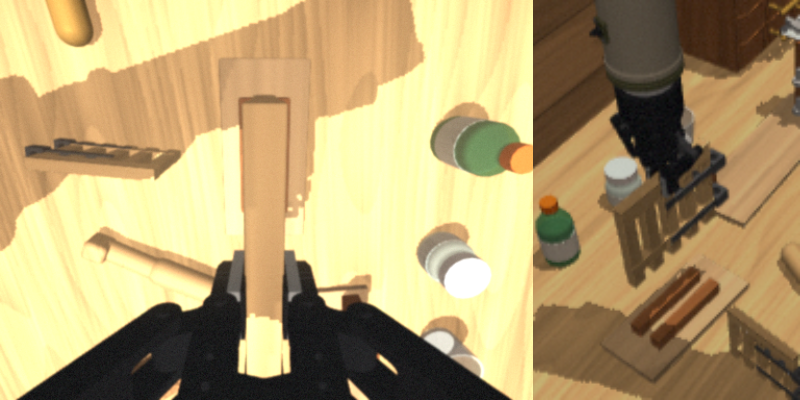

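jog_arm --deltas '[[[-0.003,0.0,0.04,0],[-0.003,0.015,0.09,-0.02],[-0.003,0.035,0.14,-0.04],[-0.003,0.055,0.19,-0.06],[-0.003,0.075,0.24,-0.08],[-0.003,0.092,0.28,-0.093],[-0.003,0.102,0.302,-0.093],[-0.003,0.102,0.302,-0.093],[-0.003,0.102,0.302,-0.093]]]'

```text
clock: 7.48
ee_pos: [0.6154, -0.1519, 0.2308]
ee_rot: [-0.499, -0.5, -0.5, 0.501]
force: [-0.8, 0.0, -2.2]
width: 0.175
```

```bash
python3 - <<'E'
from h import *
print(state()['ee_pos'],state()['force'],state()['width'],state()['joint_positions'])
plan([.6146,-.150,.1334],[1,-.003])
E
```

```text
[ 0.6154 -0.1519  0.2308] [-0.7741  0.0262 -2.1649] 0.17494355090098695 [-0.2433  0.4439  0.642   1.3129 -0.2616  1.4703  0.3758]
delta [ 0.0974 -0.0007 -0.0019] twist 0.0007937585948816217 rows>= 1.5594445748811554
```

jog_arm --deltas '[[[0.03,-0.001,-0.002,0],[0.06,-0.001,-0.002,0],[0.085,-0.001,-0.002,0],[0.097,-0.001,-0.002,0],[0.097,-0.001,-0.002,0],[0.097,-0.001,-0.002,0]]]'

```text
clock: 8.22
ee_pos: [0.6154, -0.151, 0.1362]
ee_rot: [0.5, 0.501, 0.499, -0.5]
force: [-0.5, -0.8, -2.2]
width: 0.177
```

```bash
python3 - <<'E'
from h import *
import cv2
print(state()['ee_pos'],state()['force'])
ts=np.mean([optics.snapshot("top")[:,:,::-1].astype(float) for _ in range(3)],0).astype(np.uint8)
s=np.mean([optics.snapshot("side")[:,:,::-1].astype(float) for _ in range(3)],0).astype(np.uint8)
cv2.imwrite("pics/t6.png",ts);cv2.imwrite("pics/s6.png",s)
for n,p in[("pin",(.6133,-.2925,.128)),("knu",(.6146,-.243,.15)),("pinlo",(.6133,-.2925,.064))]:print(n,w2px("top",p),w2px("side",p))
a=cv2.resize(cv2.convertScaleAbs(ts[120:170,315:365],alpha=1.8,beta=15),None,fx=12,fy=12,interpolation=cv2.INTER_CUBIC)
u,v=np.round(w2px("side",(.6133,-.27,.12))).astype(int);u0=u-8;v0=v-25
print(u0,v0)
b=cv2.resize(cv2.convertScaleAbs(s[v0:v0+50,u0:u0+16],alpha=1.5,beta=15),None,fx=12,fy=12,interpolation=cv2.INTER_CUBIC)
cv2.imwrite("pics/t6c.png",np.hstack([a,b]))
E
```

```text
[ 0.6154 -0.151   0.1362] [-0.4648 -0.8434 -2.2223]
pin [342.5567 138.9472] [265.9085 133.2166]
knu [326.7042 136.7992] [258.2984 135.402 ]
pinlo [337.8094 146.3383] [265.8689 147.2715]
255 113
```

View pics/t6c.png

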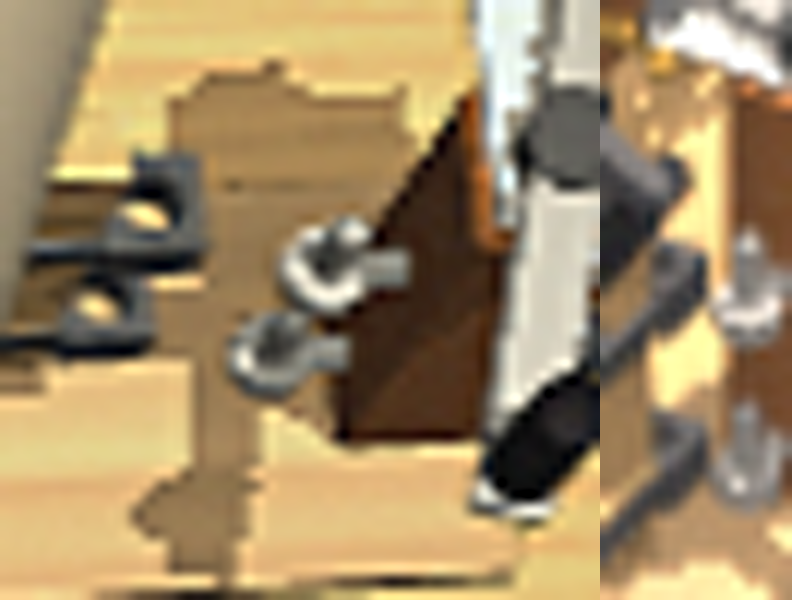

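```bash
python3 - <<'E'
from h import *
A=lambda x,y,z:px2w("top",315+(x-5.5)/12,120+(y-5.5)/12,z)
C=lambda x,y,z:px2w("side",255+(x-600-5.5)/12,113+(y-5.5)/12,z)
print("knu",A(143,217,.1448),A(97,306,.0808))
print("pin",A(327,268,.104),A(350,232,.128),A(268,352,.04),A(290,325,.064))
print("pivot",A(568,135,.18),"side pins",C(748,235,.128),C(745,410,.064))
E
```

```text
knu [ 0.6141 -0.2432  0.1448] [ 0.6146 -0.2435  0.0808]
pin [ 0.6129 -0.2956  0.104 ] [ 0.6133 -0.2958  0.128 ] [ 0.6133 -0.2947  0.04  ] [ 0.6122 -0.2951  0.064 ]
pivot [ 0.615  -0.3339  0.18  ] side pins [ 0.6136 -0.2998  0.128 ] [ 0.6126 -0.2968  0.064 ]
```

jog_arm --deltas '[[[0.0025,-0.0013,0.012,0],[0.0025,-0.0013,0.026,0],[0.0025,-0.0013,0.04,0],[0.0025,-0.0013,0.048,0],[0.0025,-0.0013,0.052,0],[0.0025,-0.0013,0.052,0],[0.0025,-0.0013,0.052,0]]]'

```text
clock: 9.4
ee_pos: [0.6135, -0.2023, 0.1323]
ee_rot: [0.499, 0.501, 0.5, -0.5]
force: [-0.0, -0.0, -2.1]
width: 0.172
```

```bash
python3 - <<'E'
from h import *
import cv2
print(state()['ee_pos'],state()['force'])
plan([.6141,-.2032,.1342],[1,-.003])
E
```

```text
[ 0.6135 -0.2023  0.1323] [-0.0394 -0.0071 -2.0657]
delta [-0.0019  0.0006  0.0009] twist 0.0009383074500368682 rows>= 0.03499610944547055
```

jog_arm --deltas '[[[0.002,0,0.0005,0],[0.004,0,0.0005,0],[0.006,0,0.0005,0],[0.008,0,0.0005,0],[0.008,0,0.0005,0]]]'

```text
clock: 10.02
ee_pos: [0.6131, -0.2035, 0.1241]
ee_rot: [-0.499, -0.501, -0.499, 0.501]
force: [0.2, 0.3, -2.5]
width: 0.172
```

jog_arm --deltas '[[[0.002,0,0,0],[0.004,0,0,0],[0.006,0,0,0],[0.008,0,0,0],[0.008,0,0,0]]]'

```text
clock: 10.65
ee_pos: [0.6131, -0.2035, 0.1161]
ee_rot: [-0.499, -0.501, -0.499, 0.501]
force: [0.6, -0.6, -2.4]
width: 0.178
```

jog_arm --deltas '[[[0.003,0,0,0],[0.006,0,0,0],[0.009,0,0,0],[0.0105,0,0,0],[0.0105,0,0,0]]]'

```text
clock: 11.28
ee_pos: [0.6132, -0.2035, 0.1057]
ee_rot: [-0.499, -0.501, -0.499, 0.501]
force: [-0.3, 0.7, -3.0]
width: 0.18
```

jog_arm --deltas '[[[0.001,0,0,0],[0.002,0,0,0],[0.002,0,0,0]]]'

```text
clock: 11.65
ee_pos: [0.6134, -0.2035, 0.1042]
ee_rot: [0.499, 0.501, 0.499, -0.501]
force: [-0.1, 0.5, 0.7]
width: 0.18
```

jog_arm --deltas '[[[0.001,0,0,0],[0.001,0,0,0]]]'

```text
clock: 11.9
ee_pos: [0.6137, -0.2033, 0.1038]
ee_rot: [0.5, 0.501, 0.499, -0.5]
force: [-1.9, 3.0, 5.8]
width: 0.176
```

jog_arm --deltas '[[[0,0,0,0],[0,0,0,0],[0,0,0,0],[0,0,0,0]]]' --grip 0.6

```text
clock: 12.4
ee_pos: [0.6132, -0.2036, 0.1028]
ee_rot: [-0.499, -0.501, -0.499, 0.501]
force: [-0.1, 0.7, -0.4]
width: 0.598
```

jog_arm --deltas '[[[-0.03,0,0,0],[-0.07,0,0,0],[-0.12,0,0,0],[-0.16,0,0,0],[-0.16,0,0,0]]]'

```text
clock: 13.02
ee_pos: [0.6146, -0.2046, 0.2669]
ee_rot: [0.501, 0.502, 0.497, -0.5]
force: [-0.1, -0.3, 0.4]
width: 0.601
```

```bash
python3 - <<'E'
from h import *
import cv2
print(state()['ee_pos'],state()['force'],state()['joint_positions'])
t=optics.snapshot("top")[:,:,::-1];s=optics.snapshot("side")[:,:,::-1];w=optics.snapshot("wrist")[:,:,::-1]
i=optics.camera_info("wrist");print(repr(i))
for n,im in(("t7",t),("s7",s),("w7",w)):cv2.imwrite(f"pics/{n}.png",im)
a=cv2.resize(t[105:175,255:380],(500,280),interpolation=cv2.INTER_CUBIC)
b=cv2.resize(s[95:215,205:295],(300,400),interpolation=cv2.INTER_CUBIC)
c=cv2.resize(w,(400,300))
k=np.zeros((600,800,3),np.uint8);k[:280,:500]=a;k[:400,500:]=b;k[290:590,:400]=c
cv2.imwrite("pics/c7.png",cv2.convertScaleAbs(k,alpha=1.4,beta=5))
E
```

```text
[ 0.6146 -0.2046  0.2669] [-0.077  -0.2657  0.4021] [-0.1486  0.4645  0.6563  1.2091 -0.2778  1.5487  0.4557]
{'fx': 317.09344416319385, 'fy': 317.09344416319385, 'cx': 253.37361811173918, 'cy': 191.79832355128212, 'view': array([[ 1.    , -0.0037, -0.0008, -0.613 ],
       [-0.0032, -0.9472,  0.3206, -0.2508],
       [-0.002 , -0.3206, -0.9472,  0.3736],
       [ 0.    ,  0.    ,  0.    ,  1.    ]])}
```

View pics/c7.png

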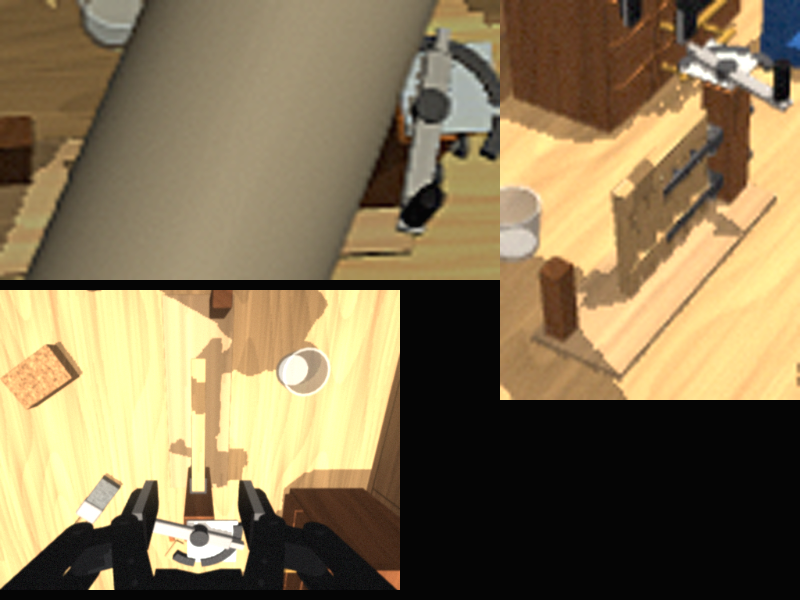

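```bash
python3 - <<'E'
from h import *
A=lambda x,y,z:px2w("top",315+(x-5.5)/12,120+(y-5.5)/12,z)
B=lambda x,y,z:px2w("top",245+(x-2.2)/5.5,108+(y-2.2)/5.5,z)
print(B(648,248,.225),B(623,283,.180))
O=np.array([.614,-.335])
for k in(B(648,248,.225),B(623,283,.180)):
    d=k[:2]-O;print(np.hypot(*d),np.arctan2(d[1],-d[0]))
q=.29;p=O+.08*np.array([-np.cos(q),np.sin(q)]);print(p)
for z in(.28,.158):plan([*p,z],[np.sin(q),np.cos(q)])
E
```

```text
[ 0.5389 -0.3136  0.225 ] [ 0.5358 -0.3135  0.18  ]
0.07811303030556659 0.27705734710049856
0.08112048724549455 0.2680793362193147
[ 0.5373 -0.3121]
delta [-0.0181 -0.0753  0.109 ] twist -1.283759484032984 rows>= 6.86502397878601
delta [ 0.1039 -0.0751  0.1091] twist -1.283759484032984 rows>= 6.86502397878601
```

jog_arm --deltas '[[[-0.018,-0.01,0.015,-0.17],[-0.018,-0.022,0.031,-0.34],[-0.018,-0.033,0.047,-0.51],[-0.018,-0.044,0.063,-0.68],[-0.018,-0.055,0.079,-0.85],[-0.018,-0.065,0.095,-1.02],[-0.018,-0.0755,0.11,-1.17],[-0.018,-0.0755,0.11,-1.298],[-0.018,-0.0755,0.11,-1.298],[-0.018,-0.0755,0.11,-1.298]]]' --grip 0.45

```text
clock: 14.42
ee_pos: [0.5374, -0.3127, 0.28]
ee_rot: [0.7, 0.098, 0.701, -0.098]
force: [-0.4, -0.4, -0.4]
width: 0.448
```

```bash
python3 - <<'E'
from h import *
import cv2
q=.275
print(state()['ee_pos'],state()['joint_positions'])
plan([.537,-.3133,.158],[np.sin(q),np.cos(q)])
i=optics.camera_info("wrist")
w=optics.snapshot("wrist")[:,:,::-1]
cv2.imwrite("pics/w8.png",w)
print("pred knob",w2px("wrist",(.537,-.3133,.225),i),w2px("wrist",(.537,-.3133,.18),i),"pivot",w2px("wrist",(.614,-.335,.18),i))
# dark round blob report near prediction
u,v=w2px("wrist",(.537,-.3133,.225),i).astype(int);g=cv2.cvtColor(w,cv2.COLOR_BGR2GRAY)
print(g[max(0,v-40):v+41:5,max(0,u-50):u+51:5])
E
```

```text
[ 0.5374 -0.3127  0.28  ] [ 0.1497  0.3786  0.4719  1.2494 -0.1687  1.5535  1.8885]
delta [ 0.122  -0.0007 -0.0001] twist -0.003034126085823763 rows>= 1.951572940083629
pred knob [251.8778 199.3952] [252.0299 182.1539] pivot [252.4687 260.4713]
[[195 197 199 198 198 194 190 188 185 180 185 183 145 150 184 133 122 122
  189 191 195]
 [198 198 195 189 191 194 191 195 175 136 169 188 184 185 189 134 126 126
  131 192 191]
 [189 191 194 195 198 152 156 187 187 176 173 169 190 193 193 135 122 121
  124 163 184]
 [196 199 200 198 196 179 187 189 171 158  87 160 171 190 188 127 117 117
  121 122 131]
 [193 193 190 190 193 192 196 198 137  52  53  50 154 184 188 124 127 131
  133 130 135]
 [196 198 198 196 193 192 191 187  96  50  51  48 135 202 200 137 133 128
  130 120 124]
 [194 191 187 183 186 192 180 194  61  54  56  49  52 145 194 128 124  84
   73  67  60]
 [194 191 193 198 199 196 191 105  53  57  58  51  48 124  75  51  49  55
   59  81  87]
 [200 198 193 192 190 191 191  75  52  55  52  49  49  98  61  64  58  88
   75  76  68]
 [189 189 194 194 197 183 156  68  57  51  48  45  59 103  68  67  88  61
   67  74  68]
 [202 202 201 199  77 180 131  70 112 110  73 112  66  52 105  54  70  49
   44  57  46]
 [199 197 200 199  99 202 178  69 108 139 125 125  65  49 104  46  45  64
   68  60  68]
 [199 195 199 201 114 121 160  67 107 133 126 129  65  60 106  89  85  75
   83  66  72]
 [201 204 201 197 196 188 104  64 100 131 125 128  63  50 115  91  91 110
   63  77  75]
 [199 196 197  68 143 118  70  68  87 203 175 196  78  49 102 105  87 164
   90  91  93]
 [ 60 113 173  85 124 129  66  68  87 206 201 201  99  73  84 127  90 106
  125 144 112]
 [ 92  91 155  93  62 194  88 111 131 206 200 202 170 105  63 134 137 129
  128 176 175]]
```

jog_arm --deltas '[[[0.04,-0.0005,0,0],[0.08,-0.0005,0,0],[0.105,-0.0005,0,0],[0.122,-0.0005,0,0],[0.122,-0.0005,0,0]]]'

```text
clock: 15.1
ee_pos: [0.5369, -0.3132, 0.1578]
ee_rot: [0.7, 0.097, 0.701, -0.097]
force: [0.3, 0.4, 1.0]
width: 0.448
```

jog_arm --deltas '[[[0,0,0,0],[0,0,0,0],[0,0,0,0]]]' --grip 0.27

```text
clock: 15.48
ee_pos: [0.5377, -0.314, 0.1597]
ee_rot: [0.701, 0.097, 0.7, -0.097]
force: [-0.3, 0.9, -0.3]
width: 0.269
```

```bash
python3 - <<'E'
from h import *
s,R=Rt();print(s['ee_pos'],s['force'],s['width'])
O=np.array([.614,-.335]);p0=s['ee_pos'];q0=.275
for q in np.arange(.275,1.6,.13).tolist()+[1.57,1.62]:
    t=np.array([*(O+.08*np.array([-np.cos(q),np.sin(q)])),.158])
    print(round(q,3),R.T@(t-p0),round(q-q0,3))
E
```

```text
[ 0.5377 -0.314   0.1597] [-0.3095  0.8508 -0.3281] 0.26915886900500574
0.275 [ 0.0017  0.0005 -0.0008] 0.0
0.405 [ 0.0017  0.0109 -0.0002] 0.13
0.535 [0.0017 0.0211 0.0018] 0.26
0.665 [0.0017 0.0309 0.0052] 0.39
0.795 [0.0017 0.0403 0.0097] 0.52
0.925 [0.0017 0.0489 0.0154] 0.65
1.055 [0.0017 0.0568 0.0223] 0.78
1.185 [0.0017 0.0637 0.03  ] 0.91
1.315 [0.0017 0.0695 0.0386] 1.04
1.445 [0.0018 0.0742 0.0479] 1.17
1.575 [0.0018 0.0777 0.0577] 1.3
1.57 [0.0018 0.0775 0.0573] 1.295
1.62 [0.0018 0.0785 0.0612] 1.345
```

jog_arm --deltas '[[[0,0.0105,0.0003,0.13],[0,0.0206,0.0025,0.26],[0,0.0304,0.006,0.39],[0,0.0398,0.0105,0.52],[0,0.0484,0.0162,0.65],[0,0.0563,0.023,0.78],[0,0.0632,0.0308,0.91],[0,0.069,0.0394,1.04],[0,0.0737,0.0487,1.17],[0,0.0772,0.0585,1.3],[0,0.0772,0.0585,1.3],[0,0.0772,0.0585,1.3]]]'

```text
clock: 16.98
ee_pos: [0.6144, -0.2555, 0.1589]
ee_rot: [-0.499, -0.5, -0.499, 0.501]
force: [-0.5, -0.4, -0.3]
width: 0.272
```

```bash
python3 - <<'E'
from h import *
s,R=Rt();print(s['ee_pos'],s['force'],s['width'],R[:,1])
d=s['ee_pos'][:2]-[.614,-.335];print(np.hypot(*d),np.arctan2(d[1],-d[0]))
E
```

```text
[ 0.6144 -0.2555  0.1589] [-0.5187 -0.4082 -0.3261] 0.272345163519307 [ 1.     -0.0022 -0.0001]
0.0795038639568752 1.5752828174870144
```

jog_arm --deltas '[[[0,0,0,0],[0,0,0,0],[0,0,0,0]]]' --grip 0.21

```text
clock: 17.35
ee_pos: [0.6144, -0.2555, 0.159]
ee_rot: [0.499, 0.501, 0.499, -0.501]
force: [-1.6, 0.8, 1.1]
width: 0.21
```

jog_arm --deltas '[[[0,0,0,0],[0,0,0,0],[0,0,0,0]]]' --grip 0.4

```text
clock: 17.73
ee_pos: [0.6147, -0.2554, 0.1589]
ee_rot: [-0.499, -0.501, -0.499, 0.501]
force: [-0.6, 0.0, 0.3]
width: 0.4
```

jog_arm --deltas '[[[-0.03,0,0,0],[-0.07,0,0,0],[-0.12,0,0,0],[-0.14,0,0,0],[-0.14,0,-0.05,0],[-0.14,0,-0.11,0],[-0.14,0,-0.17,0],[-0.14,0,-0.23,0],[-0.14,0,-0.27,0],[-0.14,0,-0.27,0]]]'

```text
clock: 18.98
ee_pos: [0.6161, 0.02, 0.2984]
ee_rot: [0.5, 0.5, 0.501, -0.499]
force: [0.1, -0.5, 0.4]
width: 0.398
```

```bash
python3 - <<'E'
from h import *
import cv2
print(state()['ee_pos'],state()['clock'])
t=np.mean([optics.snapshot("top")[:,:,::-1].astype(float) for _ in range(3)],0).astype(np.uint8)
s=optics.snapshot("side")[:,:,::-1]
cv2.imwrite("pics/t9.png",t)
a=cv2.resize(t[110:170,310:385],None,fx=8,fy=8,interpolation=cv2.INTER_CUBIC)
a=np.vstack([a,cv2.resize(t[90:180,200:400],(266,120)).copy() if 0 else np.zeros((100,600,3),np.uint8)])
b=cv2.resize(s[95:353-0,205:291],(193,580),interpolation=cv2.INTER_CUBIC)
cv2.imwrite("pics/c9.png",cv2.convertScaleAbs(np.hstack([a,b]),alpha=1.4,beta=5))
for q in(1.45,1.57,1.69):
  for z,r,n in((.225,.08,"knob"),(.18,-.05,"tail")):
    p=w2px("top",(.614-r*np.cos(q),-.335+r*np.sin(q),z));print(q,n,(p-[310,110])*8+3.5)
print("pivot",(w2px("top",(.614,-.335,.18))-[310,110])*8+3.5)
E
```

```text
[0.6161 0.02   0.2984] 18.975
1.45 knob [221.0927 163.4074]
1.45 tail [564.1644 147.3662]
1.57 knob [216.1687 135.831 ]
1.57 tail [567.5155 163.8009]
1.69 knob [214.7704 108.1586]
1.69 tail [568.7804 180.4   ]
pivot [421.9513 172.4636]
```

View pics/c9.png

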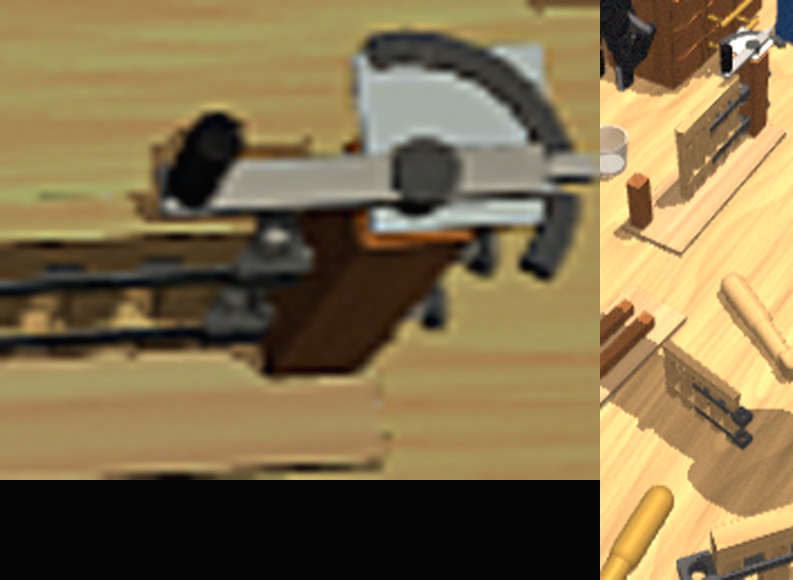

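```bash
python3 -c "
from cell import arm;print(arm.job_done())"
```

```text
the job is handed in; nothing more can be done
None
```

I hung the middle-sized gate from the stand on both pins, shut and in line with the gateway, turned the keeper over it, and handed the job in at about 19 s. `job_done` reports no verdict.

**Hanging:** The pins turned out to be about 5–8 mm off nominal along the gateway, towards the post. The knuckles went over them without resistance. Vertical contact came with the gate's centre at about 90 mm, which matches fully home.

**Keeper:** I swung the lever by its knob to about 1.57 rad. In the last top picture the tail stands in the rim's gap and reads about 1.59 rad from both knob and tail. A pin shows in the upper knuckle and the gate is in line. The gripper was about 28 cm away, touching nothing.

**What disagreed:**
- **First grasp:** It closed on nothing because the fingertips sat about 30 mm higher than the reported TCP. I went 28 mm lower and the second grasp held, with the jaws reading about 15 mm on the 16 mm rail.
- **Pin position:** The side camera put the pins 2–4 mm further along the gateway than the top camera. I used the top camera, and the fit bore that out.

I did not measure the bystanders at the end. Nothing came into contact with them in any move, and those in view in later pictures looked undisturbed.

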